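# Charge the crucible of a dental casting machine

### The job

Load the casting machine: drop both round metal slugs into the white ceramic crucible on its pulled-out carriage, letting each go close above the mouth, then slide the carriage gently by its black knob until it is fully home in the machine. The crucible is brittle, so neither knock it with the gripper nor drop metal into it from high up. The flat ingot and the mushroom-shaped used button are other metal and stay where they are, as does everything else on the bench.

Things in the scene. Friction and masses are not known exactly. Their poses are not given: they have to be found in the camera images.
- slug1_center (a point): centre of a plain steel-coloured round slug, an upright cylinder 22 mm in diameter and 24 mm tall, about 75 g, loose on the bench; z is its axis
- slug2_center (a point): centre of the second slug, the same as the first
- crucible_mouth (a point): centre of the round mouth of the white ceramic crucible, at rim height, 85 mm above the bench. Open on top, inner diameter 62 mm at the rim, outer 72 mm, 52 mm deep inside; held on the carriage (on a stiff spring seat) and moves with it. z is up. Both slugs fit in it below the rim in any position. A free fall of more than about 100 mm into it counts as too high
- crucible: the same crucible, origin under its foot, 57 mm below the rim
- knob (a point): middle of the upright black knob of the carriage, a round post 20 mm in diameter, from 28 to 78 mm above the bench (this point is at 53 mm). It is 120 mm from the crucible's centre, on the side away from the machine. Its +y axis points along the track towards the machine (home), z is up
- carriage (a joint): travel of the carriage, in m: 0 is fully home (at its stop in the machine), 0.15 is fully out; it starts between 0.115 and 0.15. Sliding it towards the machine lowers the value by the same distance. It has about 2 N of friction and stays where it is left; faster than 0.3 m/s is not gentle. At home the knob is still 85 mm in front of the machine
- caster: the casting machine, fixed, a cream cabinet 260 mm wide, 300 mm deep and 250 mm tall with an open bay (110 mm wide, 130 mm high) in its front face, and a track 100 mm wide and 18 mm high that comes 250 mm out of it. Origin on the bench under the middle of the front face; its -y axis points out of the front along the track, z is up
- ingot_center (a point): centre of the flat rectangular ingot of steel-coloured metal, 44 x 18 x 11 mm, lying loose on the bench: leave it
- button_center (a point): centre of the used casting button, steel-coloured, a disc 38 mm in diameter and 8 mm thick with a thin stub on top, 26 mm tall in all: leave it
- model: plaster dental model among the metal, a block 52 x 50 mm with an arch of teeth, 23 mm tall, loose; origin under its centre: leave it
- bowl: green mixing bowl, 100 mm across, 55 mm tall, far side of the bench; origin under its centre: leave it
- spatula: spatula with a wooden handle, about 180 mm long, lying on the far side of the bench: leave it
- jar: closed white jar, 60 mm across, 70 mm tall, far side of the bench; origin under its centre: leave it
- ring: dark steel casting ring, an open tube 64 mm across, 55 mm tall, near right of the bench; origin under its centre: leave it

How it is judged:
By the outcome, as a careful person would: the job done as asked, in the order asked, and still so for the second after the job is handed in, with the robot touching nothing.
It also fails if it takes over 59 s, if anything falls off the work surface, if the arm or the gripper's body presses on something with over 40 N, if the wrist force passes 120 N, or if a joint passes its speed limit or range.

### The arm

A 7-joint arm with a two-finger parallel gripper is mounted at the origin on the work surface. World frame = base frame: x ahead of the robot, y to its left, z up, the work surface at z = 0. Lengths are in mm, angles in rad, forces in N, time in s.
With the tool pointing down it reaches from about 400 to 925 mm from the base axis. Payload 4.1 kg.
Tool frame: the origin (TCP) lies on the centre line of the jaws, within the pads' length; the fingertips stand 25 mm ahead of it and the grasp point (between the pads) lies 6 mm ahead of it (arm.tcp_to_tips is the distance from the TCP to the fingertips, in mm); z points along the fingers, y is the line along which they close (so a half turn about z gives the same grasp; the last joint's range is limited). The gripper opens to 85 mm and grips with 20 to 120 N. Pads are 22 mm wide; open, the fingers measure 114 mm over their backs; the gripper's body (76 mm by 85 mm) begins 54 mm behind the grasp point. The pads swing forward as they close: fully open they stand 13 mm farther back than shut.
Start: joints at [1.148, 0.398, 0.045, 1.537, -0.019, 1.207, -0.051], TCP at [206.848, -616.242, 256.347] pointing down, gripper open.
Joint ranges: [-2.82, 2.82], [-0.49, 2.23], [-1.37, 1.46], [0, 2.46], [-1.36, 4.5], [0.23, 2], [-2.94, 2.94]. Speed limits (rad/s): [2.57, 2.57, 3.14, 3.14, 3.14, 3.14, 3.14].

### API

Orientations are given as [roll, pitch, yaw] about the fixed x, y, z axes, in that order (R = Rz(yaw) Ry(pitch) Rx(roll)).
In Python, from rig import arm gives the robot as it stands.
- The arm moves only by the tool step_arm, never from a script. Its arguments are lists of equal length, an entry for each row: "dp": the shift along the world's x, y, z in mm, a list of three; "delta_rot": the turn, a rotation vector about the world's x, y, z in rad, a list of three; "fingers": the gripper command: -1 is fully open, 1 is shut, values between are in proportion. In form: {"dp": [[dx, dy, dz], ...], "delta_rot": [[wx, wy, wz], ...], "fingers": [fingers, ...]}. A call has 1 to 12 rows; each row shifts and turns the commanded pose from where the row before left it; what a row does not reach is not made up. A row lasts 1/8 s, in which the tool goes at most 62.5 mm and 10.7 degrees, less where a joint would pass 70% of its speed; a pose out of reach is approached as far as the arm can. A call is refused whole if a number of a shift passes 62.5 or a number of a turn 0.188, either way. A call with a gripper value outside its range is refused whole. The fingers move at their own pace and stop on an object; "squeeze" is the grip in N (left out, the last holds). Time passes only in rows, so rows that do not move let the fingers close. It gives the time, the measured TCP pose, the force, the opening and the grip force at its end, in the units of the state.
- arm.get_obs(): the state, without advancing time (a new reading comes with each control period).
- arm.read_camera(name): name is "scene" or "top" or "wrist"; returns (picture, depth): 400x640x3 uint8, red, green, blue; 400x640 float32, mm along the optical axis (not along the pixel's ray), 0 where there is no reading.
- arm.get_calibration(name): a dict with "camera_matrix" (3x3 intrinsics, pixels), "world_to_cam" (4x4, takes a point from world to camera coordinates). Camera axes: x right, y up, looking along -z (the intrinsics and any distortion apply to the point x, -y, -z); pixel columns grow to the right and rows downward; lengths in mm; the calibration is good to about 2 mm. The wrist camera is an equidistant fisheye: a pixel r from the principal point sees the ray r / f radians off the axis. A picture is of the moment at which its call begins: read the wrist's pose just before it. get_calibration takes no time and is no camera call; for the wrist camera it gives the pose at the moment of the call.
- arm.hand_in(): hands the job in; it is judged then, once.
Trained networks look in the newest picture that a camera, given by its name, has taken for a name from the list of things; names that differ only in an ending like _2 or _b are one class to them, and where a whole thing is asked for, a point or a joint stands for the part that bears it (a point fixed in the world has none). Each returns a list of dicts, best first, with "confidence" (0 to 1); they miss things now and then, are a little off and sometimes report something else, mostly with a low value. They report only what shows in the picture. A call takes as long as a camera call.
- arm.regions_of(camera, name): "region" (400x640 bool, what is visible of it) and "xy" ([column, row] in pixels, amid what is visible of it).
The state is a dict: "clock": time; "q": joint angles; "qvel": joint speeds; "joint_torque": joint torques, N m; "tcp_pos": TCP position; "tool_rot": TCP orientation; "contact_force": force on the tool from outside, world axes, zero at the start; "torque": the same for the moment, N m; "grip_width": finger opening in mm; "grip_force": force on a finger pad.
Only numpy, scipy, OpenCV 4.12 (cv2) and the standard library are available. Lean on these libraries where they do the work, as an engineer would, in place of code of your own. Each camera call takes 0.05 s, during which the arm holds its last target. There are 200 camera calls.

## Working session

There is one attempt and no reset: what is moved stays moved. The work goes in short steps, Python scripts to look and compute and a tool call to move; the robot and the scene stay as the last step left them, time stands still between calls to the robot, and variables do not carry over. Pictures are saved under pics/ and viewed, at most 10 in all, crops included, and the job is handed in when it is done.

Besides the shell and the picture viewer there is one more tool, called as name(argument=value, ...), one argument or row to a line, values as JSON. step_arm: Moves the arm, as the interface text tells. Its arguments: {"type":"object","properties":{"dp":{"type":"array"},"delta_rot":{"type":"array"},"fingers":{"type":"array"},"squeeze":{"type":"number"}},"required":["dp","delta_rot","fingers"]}

```bash
mkdir -p pics; ls
cat > h.py <<'E'
import numpy as np, cv2
from rig import arm
def pt(cam, xy, d=None, z=None, c=None):
    c=c or arm.get_calibration(cam); K=np.array(c["camera_matrix"]); T=np.linalg.inv(np.array(c["world_to_cam"]))
    u=(xy[0]-K[0,2])/K[0,0]; v=(xy[1]-K[1,2])/K[1,1]
    if cam=="wrist":
        r=np.hypot(u,v); s=np.sin(r)/r if r>1e-9 else 1; ray=np.array([u*s,-v*s,-np.cos(r)])
    else: ray=np.array([u,-v,-1.])
    R=T[:3,:3]@ray; o=T[:3,3]
    if d is not None: return o+R*d/(-ray[2])
    return o+R*(z-o[2])/R[2]
def cloud(cam, depth, mask, c=None):
    c=c or arm.get_calibration(cam)
    ys,xs=np.nonzero(mask&(depth>0))
    return np.array([pt(cam,(x,y),d=depth[y,x],c=c) for x,y in zip(xs,ys)])
E
python3 - <<'E'
from h import *
for cam in ("top","scene"):
    im,d=arm.read_camera(cam); cv2.imwrite(f"pics/{cam}0.png",im[:,:,::-1]); c=arm.get_calibration(cam)
    print(cam,c.keys() , np.array(c["camera_matrix"]).round(1).tolist())
    for n in ("slug1_center","crucible","knob","caster","ingot_center","button_center","model"):
        for r in arm.regions_of(cam,n)[:3]:
            m=r["region"]; P=cloud(cam,d,m,c)
            if len(P)==0: print(n,"none");continue
            zt=np.percentile(P[:,2],95); Q=P[P[:,2]>zt-4]
            print(n,round(r["confidence"],2),np.round(r["xy"]),len(P),"ztop",round(zt,1),"top bbox mid",((Q.min(0)+Q.max(0))/2).round(1)[:2],"size",(Q.max(0)-Q.min(0)).round(0)[:2],"mean",Q.mean(0).round(1)[:2])
print(arm.get_obs()["clock"])
E
```

```text
pics
top dict_keys(['camera_matrix', 'world_to_cam']) [[361.7, 0.0, 321.5], [0.0, 361.7, 199.9], [0.0, 0.0, 1.0]]
slug1_center 0.59 [422. 240.] 61 ztop 25.4 top bbox mid [ 422.8 -320.1] size [18. 19.] mean [ 422.7 -320.8]
crucible 0.92 [240. 212.] 718 ztop 84.9 top bbox mid [493.5 155.3] size [67. 67.] mean [492.9 154.3]
crucible 0.67 [276. 105.] 512 ztop 71.0 top bbox mid [794.8  60.7] size [51. 50.] mean [794.2  61.3]
crucible 0.29 [348. 180.] 67 ztop 25.5 top bbox mid [ 596.4 -124.1] size [19. 19.] mean [ 596.1 -123.9]
knob 0.6 [259. 213.] 2079 ztop 83.2 top bbox mid [494.7 118.8] size [ 70. 144.] mean [494.2 155.9]
caster 0.63 [120. 213.] 27336 ztop 251.3 top bbox mid [463.3 407.9] size [288. 324.] mean [458.9 407.9]
ingot_center 0.48 [350. 229.] 98 ztop 12.8 top bbox mid [ 450.5 -133.6] size [40. 19.] mean [ 450.5 -133.2]
button_center 0.57 [411. 176.] 121 ztop 24.2 top bbox mid [ 607.3 -299.2] size [9. 8.] mean [ 607.6 -299. ]
model 0.72 [385. 207.] 331 ztop 23.2 top bbox mid [ 507.7 -222.5] size [45. 48.] mean [ 513.1 -228.2]
scene dict_keys(['camera_matrix', 'world_to_cam']) 
[... 190 characters left out ...]
op 83.5 top bbox mid [496.7 111.2] size [ 73. 159.] mean [499.1 151.9]
knob 0.31 [308. 237.] 69 ztop 26.2 top bbox mid [ 598.2 -126.2] size [19. 16.] mean [ 599.7 -126.3]
caster 0.77 [439. 133.] 15892 ztop 251.9 top bbox mid [469.4 404.8] size [286. 320.] mean [476.2 399.4]
caster 0.62 [368. 186.] 1440 ztop 83.5 top bbox mid [496.7 111.2] size [ 73. 159.] mean [498.8 151. ]
ingot_center 0.46 [282. 205.] 87 ztop 13.7 top bbox mid [ 453.9 -135.5] size [42. 20.] mean [ 454.1 -136.1]
button_center 0.44 [245. 262.] 141 ztop 25.5 top bbox mid [ 610.7 -301. ] size [14. 10.] mean [ 611.3 -300.6]
model 0.52 [262. 225.] 306 ztop 24.0 top bbox mid [ 513.  -228.5] size [54. 51.] mean [ 517.9 -230. ]
0.8
```

View pics/top0.png

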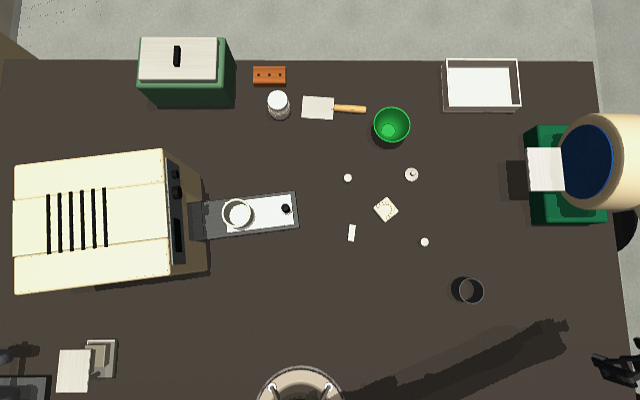

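View pics/scene0.png

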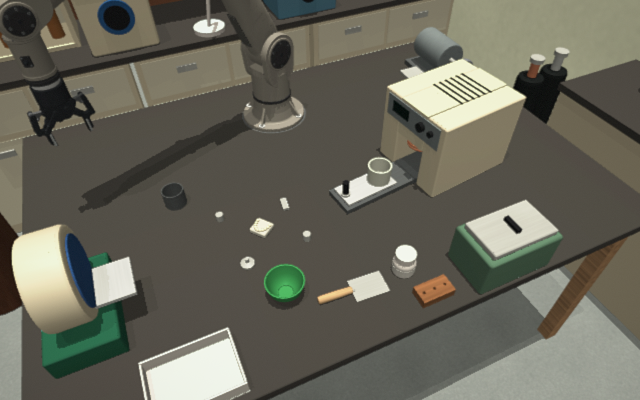

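Run:
```python
from h import *
for cam in ("top","scene"):
    im,d=arm.read_camera(cam); c=arm.get_calibration(cam)
    P=cloud(cam,d,np.ones(d.shape,bool),c)
    # knob post top, crucible rim
    for nm,cx,cy,r,z0,z1 in (("knob",500,35,50,60,85),("rim",495,155,50,80,90),("slugA",422,-320,30,18,32),("slugB",597,-125,30,18,32)):
        Q=P[(np.hypot(P[:,0]-cx,P[:,1]-cy)<r)&(P[:,2]>z0)&(P[:,2]<z1)]
        if len(Q): print(cam,nm,len(Q),((Q.min(0)+Q.max(0))/2).round(1),(Q.max(0)-Q.min(0)).round(1),Q.mean(0).round(1))
    T=P[(P[:,2]>230)&(P[:,1]>200)].astype(np.float32)
    print(cam,"caster",cv2.minAreaRect(T[:,:2]))
    F=P[(P[:,2]>12)&(P[:,2]<23)&(P[:,1]>-60)&(P[:,1]<230)&(abs(P[:,0]-495)<110)].astype(np.float32)
    print("track",cv2.minAreaRect(F[:,:2]))
print(arm.get_obs()["tool_rot"],arm.get_obs()["tcp_pos"],arm.get_obs()["grip_width"])
```

```text
top knob 54 [508.5  37.8  71.1] [18.4 18.8 19.3] [508.2  37.7  76. ]
top rim 190 [494.8 156.6  84.1] [69.9 69.   7.9] [495.  157.   83.7]
top slugA 55 [ 424.1 -321.5   22.8] [21.  19.5  9.2] [ 423.3 -321.2   23.2]
top slugB 52 [ 595.7 -124.2   22.7] [21.6 18.9  7.6] [ 594.7 -123.6   23.1]Traceback (most recent call last):
  File "<stdin>", line 10, in <module>
cv2.error: OpenCV(4.12.0) /io/opencv/modules/imgproc/src/convhull.cpp:143: error: (-215:Assertion failed) total >= 0 && (depth == CV_32F || depth == CV_32S) in function 'convexHull'
```

The top picture shows the crucible at (238,212), knob (286,209), slugs (348,178) and (424,242), ingot (351,232), button (411,174) and model (386,209). The scene view agrees: crucible (378,170), knob (346,187), slugs (307,236) and (219,216).

Run:
```python
from h import *
for cam in ("top","scene"):
    im,d=arm.read_camera(cam); c=arm.get_calibration(cam)
    P=cloud(cam,d,np.ones(d.shape,bool),c)
    for nm,cx,cy,r,z0,z1 in (("knob",508,37,30,60,85),("rim",495,155,50,80,90),("slugA",422,-320,30,18,32),("slugB",597,-125,30,18,32)):
        Q=P[(np.hypot(P[:,0]-cx,P[:,1]-cy)<r)&(P[:,2]>z0)&(P[:,2]<z1)]
        if len(Q): print(cam,nm,len(Q),((Q.min(0)+Q.max(0))/2).round(1),(Q.max(0)-Q.min(0)).round(1),Q.mean(0).round(1))
    T=P[(P[:,2]>240)&(P[:,2]<260)&(P[:,1]>200)&(P[:,1]<650)&(P[:,0]<700)&(P[:,0]>250)].astype(np.float32)
    print(cam,"caster",cv2.minAreaRect(T[:,:2].copy()))
    F=P[(P[:,2]>12)&(P[:,2]<23)&(P[:,1]>-60)&(P[:,1]<230)&(abs(P[:,0]-495)<110)].astype(np.float32)
    print("track",cv2.minAreaRect(F[:,:2].copy()))
o=arm.get_obs();print(o["tool_rot"],o["tcp_pos"],o["grip_width"],o["clock"])
```

```text
top knob 54 [508.2  37.8  70.7] [18.5 19.3 18.7] [508.1  37.7  76. ]
top rim 183 [494.8 156.7  83.9] [69.9 69.4  7.7] [495.  157.4  83.9]
top slugA 55 [ 424.1 -321.3   22.1] [20.8 21.5  7.9] [ 423.5 -321.2   22.9]
top slugB 52 [ 595.3 -124.3   22.9] [20.6 19.1  7.7] [ 594.8 -123.7   22.8]
top caster ((463.401123046875, 406.5313720703125), (260.0897521972656, 303.88653564453125), 6.932224273681641)
track ((498.5064392089844, 123.05276489257812), (100.77098846435547, 225.14950561523438), 6.938138484954834)
scene knob 53 [511.7  35.5  70.2] [20.8 17.9 19.1] [513.8  34.7  72.6]
scene rim 131 [497.3 155.1  84.9] [74.8 71.4  9.7] [497.7 154.9  84.1]
scene slugA 43 [ 427.8 -323.5   22.9] [21.2 20.8  9.5] [ 428.2 -323.7   23.7]
scene slugB 46 [ 597.3 -125.7   23.9] [22.3 19.9 10.7] [ 599.5 -126.1   24. ]
scene caster ((465.5341796875, 406.7966613769531), (264.81878662109375, 312.3464660644531), 6.865716457366943)
track ((502.0583190917969, 119.49258422851562), (104.87234497070312, 226.34788513183594), 5.983277320861816)
[3.14145378e+00 3.46024575e-05 3.23894075e-01] [ 206.85515833 -616.23863891  256.36757769] 85.31394746210772 0.95
```

step_arm(
  dp=[
    [27,36.5,-13],
    [27,36.5,-13],
    [27,36.5,-13],
    [27,36.5,-13],
    [27,36.5,-13],
    [27,36.5,-13],
    [27,36.5,-13],
    [29,38,-13],
    [0,0,0],
    [0,0,0],
  ],
  delta_rot=[
    [0,0,0],
    [0,0,0],
    [0,0,0],
    [0,0,0],
    [0,0,0],
    [0,0,0],
    [0,0,0],
    [0,0,0],
    [0,0,0],
    [0,0,0],
  ],
  fingers=[-1,-1,-1,-1,-1,-1,-1,-1,-1,-1],
  squeeze=40,
)

```text
clock: 2.2
tcp_pos: [424.6, -323.4, 152.5]
tool_rot: [3.141, 0.001, 0.324]
contact_force: [-0.2, -0.8, 0.8]
grip_width: 85.3
grip_force: 0.0
```

```bash
cat >> h.py <<'E'
def wlook(tag,names,views=True):
    o=arm.get_obs(); c=arm.get_calibration("wrist"); im,d=arm.read_camera("wrist")
    cv2.imwrite(f"pics/{tag}.png",im[:,:,::-1])
    print("t",o["clock"],"tcp",o["tcp_pos"].round(1) if hasattr(o["tcp_pos"],"round") else o["tcp_pos"],"rot",np.round(o["tool_rot"],3),"q",np.round(o["q"],2),"F",np.round(o["contact_force"],1),"w",round(o["grip_width"],1))
    for n in names:
        for r in arm.regions_of("wrist",n)[:3]:
            P=cloud_w(d,r["region"],c)
            if len(P)<5: print(n,"few",r["xy"]); continue
            zt=np.percentile(P[:,2],90); Q=P[abs(P[:,2]-zt)<3]
            print(n,round(r["confidence"],2),np.round(r["xy"]),len(P),"ztop",round(zt,1),"mid",((Q.min(0)+Q.max(0))/2).round(1)[:2],"size",(Q.max(0)-Q.min(0)).round(1)[:2],"mean",Q.mean(0).round(1)[:2])
    return im,d,c
def cloud_w(d,m,c): return cloud("wrist",d,m,c)
E
python3 - <<'E'
from h import *
wlook("w1",["slug1_center"])
E
```

```text
t 2.2 tcp [ 424.6 -323.4  152.5] rot [3.141e+00 1.000e-03 3.240e-01] q [ 0.67  0.3  -0.12  1.93  0.05  0.92 -0.72] F [-0.2 -0.8  0.8] w 85.3
```

View pics/w1.png

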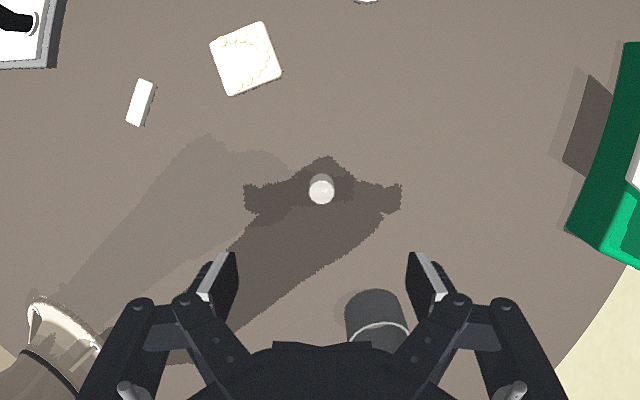

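The wrist view shows the slug at (321,190) on the jaw centre line, with the model, ingot and ring well clear. I'll go down and grasp it.

step_arm(
  dp=[
    [0,0.5,-35],
    [0,0,-35],
    [0,0,-30],
    [0,0,-15],
    [0,0,-7],
    [0,0,0],
    [0,0,0],
    [0,0,0],
    [0,0,0],
    [0,0,0],
    [0,0,0],
  ],
  delta_rot=[
    [0,0,0],
    [0,0,0],
    [0,0,0],
    [0,0,0],
    [0,0,0],
    [0,0,0],
    [0,0,0],
    [0,0,0],
    [0,0,0],
    [0,0,0],
    [0,0,0],
  ],
  fingers=[-1,-1,-1,-1,-1,-1,1,1,1,1,1],
  squeeze=40,
)

```text
clock: 3.88
tcp_pos: [425.1, -322.4, 30.8]
tool_rot: [3.141, -0.0, 0.324]
contact_force: [-0.2, 0.0, 5.8]
grip_width: 20.4
grip_force: 39.0
```

step_arm(
  dp=[
    [0,0,20],
    [0,0,50],
    [0,0,60],
    [7,48,10],
    [7,48,0],
    [7,48,0],
    [7,48,0],
    [7,48,0],
    [7,48,0],
    [7,48,0],
    [7,48,0],
    [7,48,0],
  ],
  delta_rot=[
    [0,0,0],
    [0,0,0],
    [0,0,0],
    [0,0,0],
    [0,0,0],
    [0,0,0],
    [0,0,0],
    [0,0,0],
    [0,0,0],
    [0,0,0],
    [0,0,0],
    [0,0,0],
  ],
  fingers=[1,1,1,1,1,1,1,1,1,1,1,1],
)

```text
clock: 5.38
tcp_pos: [487.6, 111.1, 170.0]
tool_rot: [3.141, 0.0, 0.324]
contact_force: [0.9, -0.3, -1.5]
grip_width: 19.8
grip_force: 39.3
```

step_arm(
  dp=[
    [8,46,0],
    [0,0,0],
    [0,0,0],
  ],
  delta_rot=[
    [0,0,0],
    [0,0,0],
    [0,0,0],
  ],
  fingers=[1,1,1],
)

```text
clock: 5.75
tcp_pos: [495.4, 155.0, 169.7]
tool_rot: [3.141, 0.002, 0.324]
contact_force: [0.2, -1.0, -1.2]
grip_width: 20.5
grip_force: 39.4
```

Run:
```python
from h import *
im,d,c=wlook("w3",["crucible_mouth"])
P=cloud("wrist",d,np.ones(d.shape,bool),c)
for cx,cy,r,z0,z1 in ((496,156,50,80,90),(510,37,30,70,85)):
    Q=P[(np.hypot(P[:,0]-cx,P[:,1]-cy)<r)&(P[:,2]>z0)&(P[:,2]<z1)]
    if len(Q): print(len(Q),((Q.min(0)+Q.max(0))/2).round(1),(Q.max(0)-Q.min(0)).round(1),Q.mean(0).round(1))
```

```text
t 5.75 tcp [495.4 155.  169.7] rot [3.141e+00 2.000e-03 3.240e-01] q [-0.01  0.28 -0.44  1.93  0.14  0.96 -1.76] F [ 0.2 -1.  -1.2] w 20.5
crucible_mouth 0.9 [318. 199.] 7043 ztop 83.7 mid [497.7 157. ] size [66.1 70.3] mean [506.5 160.7]
1583 [496.7 157.1  82.9] [68.1 71.3  5.6] [505.4 160.6  83.5]
421 [510.1  38.5  74.4] [20.  19.3  8.7] [510.5  40.1  75.7]
```

View pics/w3.png

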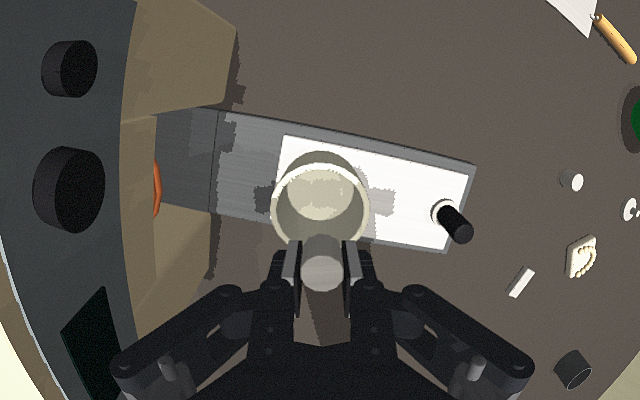

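The slug is held at (322,272) and the crucible mouth is at (320,205), measured at (496.5,157). I'll lower to just above the rim and release.

step_arm(
  dp=[
    [1,1.5,-18],
    [0,0,-18],
    [0,0,-10],
    [0,0,-2],
    [0,0,0],
    [0,0,0],
    [0,0,0],
    [0,0,0],
    [0,0,25],
    [0,0,40],
  ],
  delta_rot=[
    [0,0,0],
    [0,0,0],
    [0,0,0],
    [0,0,0],
    [0,0,0],
    [0,0,0],
    [0,0,0],
    [0,0,0],
    [0,0,0],
    [0,0,0],
  ],
  fingers=[1,1,1,1,1,-1,-1,-1,-1,-1],
)

```text
clock: 7.1
tcp_pos: [495.9, 156.9, 187.1]
tool_rot: [-3.141, 0.003, 0.324]
contact_force: [1.3, -0.2, -0.2]
grip_width: 85.3
grip_force: 0.0
```

Run:
```python
from h import *
im,d,c=wlook("w4",["slug1_center"])
cv2.imwrite("pics/w4c.png",cv2.resize(im[120:300,220:440,::-1],None,fx=2,fy=2))
```

```text
t 7.1 tcp [495.9 156.9 187.1] rot [-3.141e+00  3.000e-03  3.240e-01] q [-0.01  0.26 -0.44  1.91  0.13  1.   -1.76] F [ 1.3 -0.2 -0.2] w 85.3
slug1_center 0.74 [514. 276.] 412 ztop 10.4 mid [ 450.1 -132.1] size [43.1 23. ] mean [ 450.6 -131.4]
slug1_center 0.73 [360. 196.] 15213 ztop 82.6 mid [495. 157.] size [72.1 71.6] mean [496.  157.4]
```

View pics/w4c.png

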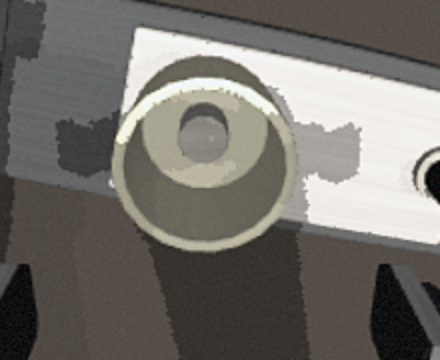

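Slug 1 lies in the crucible (crop (205,140)). On to slug 2.

step_arm(
  dp=[
    [16.6,-47,0],
    [16.6,-47,0],
    [16.6,-47,0],
    [16.6,-47,-9],
    [16.6,-47,-14],
    [16.6,-47,-14],
    [0,0,0],
    [0,0,0],
  ],
  delta_rot=[
    [0,0,0],
    [0,0,0],
    [0,0,0],
    [0,0,0],
    [0,0,0],
    [0,0,0],
    [0,0,0],
    [0,0,0],
  ],
  fingers=[-1,-1,-1,-1,-1,-1,-1,-1],
)

```text
clock: 8.2
tcp_pos: [596.2, -123.9, 149.9]
tool_rot: [-3.14, 0.0, 0.324]
contact_force: [0.6, 0.1, -0.3]
grip_width: 85.4
grip_force: 0.0
```

Run:
```python
from h import *
im,d,c=wlook("w5",["slug2_center"])
P=cloud("wrist",d,np.ones(d.shape,bool),c)
Q=P[(np.hypot(P[:,0]-597,P[:,1]+125)<30)&(P[:,2]>19)&(P[:,2]<32)]
if len(Q): print(len(Q),((Q.min(0)+Q.max(0))/2).round(1),(Q.max(0)-Q.min(0)).round(1),Q.mean(0).round(1))
```

```text
t 8.2 tcp [ 596.2 -123.9  149.9] rot [-3.14   0.     0.324] q [ 0.36  0.43 -0.29  1.74  0.14  0.98 -1.23] F [ 0.6  0.1 -0.3] w 85.4
slug2_center 0.64 [320. 189.] 648 ztop 23.5 mid [ 596.7 -124.3] size [21.  21.7] mean [ 597.1 -124.1]
510 [ 596.7 -124.4   21.9] [21.  22.   5.6] [ 597.1 -124.    22.7]
```

step_arm(
  dp=[
    [0,0,-35],
    [0,0,-35],
    [0,0,-28],
    [0,0,-14],
    [0,0,-7],
    [0,0,0],
    [0,0,0],
    [0,0,0],
    [0,0,0],
    [0,0,0],
    [0,0,0],
  ],
  delta_rot=[
    [0,0,0],
    [0,0,0],
    [0,0,0],
    [0,0,0],
    [0,0,0],
    [0,0,0],
    [0,0,0],
    [0,0,0],
    [0,0,0],
    [0,0,0],
    [0,0,0],
  ],
  fingers=[-1,-1,-1,-1,-1,-1,1,1,1,1,1],
)

```text
clock: 9.68
tcp_pos: [596.8, -124.9, 31.8]
tool_rot: [3.141, -0.001, 0.324]
contact_force: [-0.5, 0.4, 4.4]
grip_width: 20.1
grip_force: 39.1
```

step_arm(
  dp=[
    [0,0,20],
    [0,0,50],
    [0,0,60],
    [-16.6,47,10],
    [-16.6,47,0],
    [-16.6,47,0],
    [-16.6,47,0],
    [-16.6,47,0],
    [-16.6,47,0],
    [0,0,0],
    [0,0,0],
  ],
  delta_rot=[
    [0,0,0],
    [0,0,0],
    [0,0,0],
    [0,0,0],
    [0,0,0],
    [0,0,0],
    [0,0,0],
    [0,0,0],
    [0,0,0],
    [0,0,0],
    [0,0,0],
  ],
  fingers=[1,1,1,1,1,1,1,1,1,1,1],
)

```text
clock: 11.05
tcp_pos: [497.0, 156.9, 172.0]
tool_rot: [3.141, -0.001, 0.324]
contact_force: [0.3, -0.8, -0.1]
grip_width: 20.6
grip_force: 39.3
```

Run:
```python
from h import *
im,d,c=wlook("w6",["crucible_mouth"])
```

```text
t 11.05 tcp [497.  156.9 172. ] rot [ 3.141e+00 -1.000e-03  3.240e-01] q [-0.02  0.28 -0.43  1.93  0.14  0.97 -1.76] F [ 0.3 -0.8 -0.1] w 20.6
crucible_mouth 0.7 [322. 212.] 6035 ztop 83.8 mid [498.  156.9] size [65.7 71.1] mean [506.4 160.6]
```

View pics/w6.png

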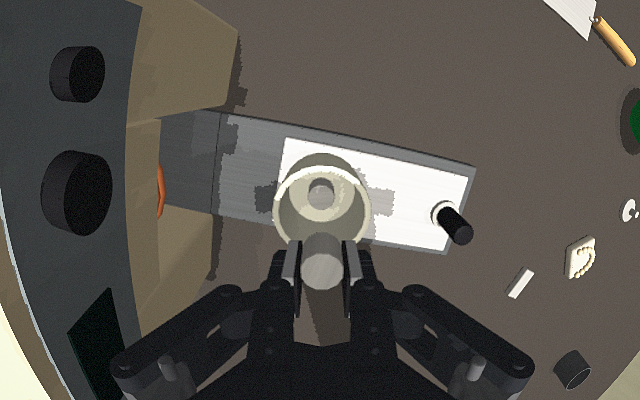

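Slug 2 is held at (322,272) and slug 1 lies in the middle of the crucible at (320,192). I'll release it slightly off-centre.

step_arm(
  dp=[
    [6,0,-20],
    [0,0,-18],
    [0,0,-10],
    [0,0,-2],
    [0,0,0],
    [0,0,0],
    [0,0,0],
    [0,0,0],
    [-6,0,25],
    [0,0,40],
    [0,0,0],
  ],
  delta_rot=[
    [0,0,0],
    [0,0,0],
    [0,0,0],
    [0,0,0],
    [0,0,0],
    [0,0,0],
    [0,0,0],
    [0,0,0],
    [0,0,0],
    [0,0,0],
    [0,0,0],
  ],
  fingers=[1,1,1,1,1,-1,-1,-1,-1,-1,-1],
)

```text
clock: 12.52
tcp_pos: [499.1, 158.3, 189.7]
tool_rot: [3.141, -0.007, 0.324]
contact_force: [-0.1, 0.4, 0.5]
grip_width: 85.4
grip_force: 0.0
```

Run:
```python
from h import *
im,d,c=wlook("w7",[])
cv2.imwrite("pics/w7c.png",cv2.resize(im[120:300,220:500,::-1],None,fx=2,fy=2))
P=cloud("wrist",d,np.ones(d.shape,bool),c)
for cx,cy,r,z0,z1 in ((496,156,50,80,90),(510,37,30,70,85),(496,156,22,28,84)):
    Q=P[(np.hypot(P[:,0]-cx,P[:,1]-cy)<r)&(P[:,2]>z0)&(P[:,2]<z1)]
    if len(Q): print(len(Q),((Q.min(0)+Q.max(0))/2).round(1),(Q.max(0)-Q.min(0)).round(1),Q.mean(0).round(1))
```

```text
t 12.525 tcp [499.1 158.3 189.7] rot [ 3.141 -0.007  0.324] q [-0.01  0.26 -0.44  1.91  0.13  1.   -1.76] F [-0.1  0.4  0.5] w 85.4
1989 [494.9 157.1  83.1] [71.9 72.   6.2] [496.6 157.4  83.1]
382 [509.9  38.6  74.3] [19.7 19.5  8.6] [510.5  40.1  75.7]
1538 [494.4 156.   55.9] [40.4 43.8 52.6] [501.8 158.2  54.1]
```

View pics/w7c.png

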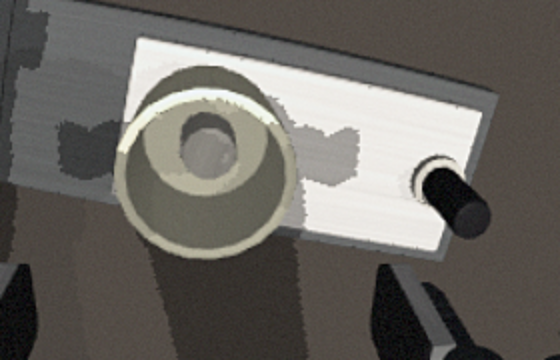

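One slug outline shows (crop (208,150)); I need its height to tell whether they're stacked, hidden, or missing.

Run:
```python
from h import *
im,d,c=wlook("w8",[])
for (x,y) in ((324,195),(320,190),(328,198),(324,180),(340,205),(324,212),(300,200),(310,185)): print((x,y),pt("wrist",(x,y),d=d[y,x],c=c).round(1))
it,dt=arm.read_camera("top"); ct=arm.get_calibration("top")
P=cloud("top",dt,np.ones(dt.shape,bool),ct)
Q=P[(np.hypot(P[:,0]-495,P[:,1]-157)<26)]; print("top inside",np.histogram(Q[:,2],bins=[20,30,40,50,60,70,80,90,300]))
d4=cv2.imread("pics/w4.png").astype(int); d7=im[:,:,::-1].astype(int)
a=np.hstack([cv2.resize(cv2.imread("pics/w4.png")[140:260,270:380],None,fx=3,fy=3),cv2.resize(im[140:260,270:380,::-1],None,fx=3,fy=3)])
cv2.imwrite("pics/w8c.png",a)
```

```text
t 12.575 tcp [497.8 157.6 187.9] rot [ 3.141e+00 -3.000e-03  3.240e-01] q [-0.01  0.26 -0.44  1.91  0.13  1.   -1.76] F [ 1.   0.2 -0.5] w 85.4
(324, 195) [503.3 158.1  78.9]
(320, 190) [506.3 162.4  79.5]
(328, 198) [502.3 154.6  80.1]
(324, 180) [513.2 161.4  73.4]
(340, 205) [483.5 135.2  31.6]
(324, 212) [472.6 147.4  33.3]
(300, 200) [476.6 172.4  32.3]
(310, 185) [497.1 168.8  44.3]
top inside (array([ 19, 159,   8,  25,   8,  37,  27,   1]), array([ 20,  30,  40,  50,  60,  70,  80,  90, 300]))
```

View pics/w8c.png

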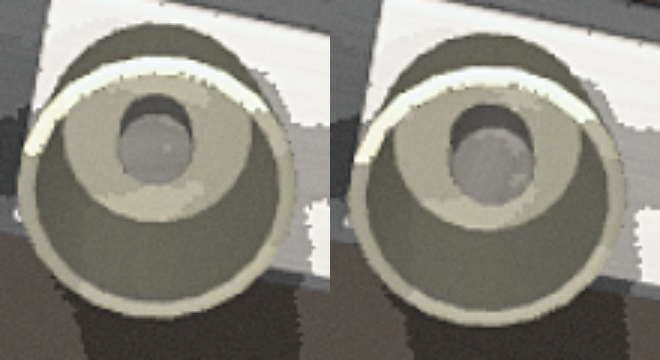

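Depth at the top slug is about 80 mm. The second slug stands on the first, both below the rim (85 mm), so both are in. Next, the knob, with the jaws turned square to the track.

step_arm(
  dp=[
    [1.6,-15,0],
    [1.6,-15,0],
    [1.6,-15,0],
    [1.6,-15,0],
    [1.6,-15,0],
    [1.6,-15,0],
    [1.6,-15,0],
    [2,-14.5,0],
    [0,0,-25],
    [0,0,-15],
    [0,0,0],
  ],
  delta_rot=[
    [0,0,0.171],
    [0,0,0.171],
    [0,0,0.171],
    [0,0,0.171],
    [0,0,0.171],
    [0,0,0.171],
    [0,0,0.171],
    [0,0,0.171],
    [0,0,0],
    [0,0,0],
    [0,0,0],
  ],
  fingers=[-1,-1,-1,-1,-1,-1,-1,-1,-1,-1,-1],
)

```text
clock: 14.05
tcp_pos: [508.6, 37.8, 144.6]
tool_rot: [-3.138, -0.001, 1.693]
contact_force: [1.6, 0.5, -0.2]
grip_width: 85.7
grip_force: 0.0
```

Run:
```python
from h import *
im,d,c=wlook("w9",[])
P=cloud("wrist",d,np.ones(d.shape,bool),c)
for cx,cy,r,z0,z1 in ((510,38,25,70,85),(496,156,50,80,90)):
    Q=P[(np.hypot(P[:,0]-cx,P[:,1]-cy)<r)&(P[:,2]>z0)&(P[:,2]<z1)]
    if len(Q): print(len(Q),((Q.min(0)+Q.max(0))/2).round(1),(Q.max(0)-Q.min(0)).round(1),Q.mean(0).round(1))
```

```text
t 14.05 tcp [508.6  37.8 144.6] rot [-3.138e+00 -1.000e-03  1.693e+00] q [ 0.33  0.31 -0.57  1.97  0.21  0.92 -0.23] F [ 1.6  0.5 -0.2] w 85.7
696 [509.7  38.4  74.2] [19.5 19.5  8.3] [509.4  39.5  76. ]
2602 [495.  150.4  83.2] [71.7 59.1  6.3] [497.3 146.6  83. ]
```

View pics/w9.png

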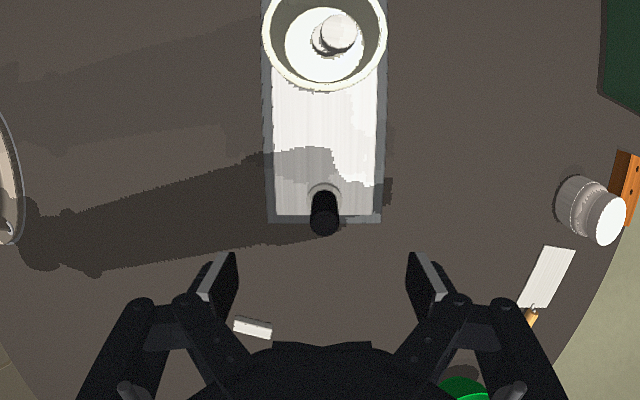

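Top slug stands on the first at (335,35) and the knob is at (323,212), between the jaws. The wrist camera is mounted on the machine side, so I'll check its offset before going near the cabinet.

Run:
```python
from h import *
c=arm.get_calibration("wrist");T=np.linalg.inv(np.array(c["world_to_cam"]))
print((T[:3,3]-np.array(arm.get_obs()["tcp_pos"])).round(1), T[:3,2].round(2))
```

```text
[-10.1  82.4 116.5] [-0.04  0.32  0.95]
```

Camera offset is 83 mm towards the machine, while the home clearance is 85 mm, which is too tight. I'll turn back 90° so the jaws close along the track and the camera is off to the side.

step_arm(
  dp=[
    [0,0,0],
    [0,0,0],
    [0,0,0],
    [0,0,0],
    [0,0,0],
    [0,0,0],
    [0,0,0],
    [0,0,0],
    [0,0,0],
    [0,0.6,0],
    [0,0,0],
  ],
  delta_rot=[
    [0,0,-0.1745],
    [0,0,-0.1745],
    [0,0,-0.1745],
    [0,0,-0.1745],
    [0,0,-0.1745],
    [0,0,-0.1745],
    [0,0,-0.1745],
    [0,0,-0.1745],
    [0,0,-0.1745],
    [0,0,0],
    [0,0,0],
  ],
  fingers=[-1,-1,-1,-1,-1,-1,-1,-1,-1,-1,-1],
)

```text
clock: 15.48
tcp_pos: [510.3, 38.7, 146.8]
tool_rot: [3.142, -0.001, 0.124]
contact_force: [0.4, 0.2, 0.2]
grip_width: 85.3
grip_force: 0.0
```

step_arm(
  dp=[
    [0,0,-30],
    [0,0,-25],
    [0,0,-16],
    [0,0,-8],
    [0,0,-2],
    [0,0,0],
    [0,0,0],
  ],
  delta_rot=[
    [0,0,0],
    [0,0,0],
    [0,0,0],
    [0,0,0],
    [0,0,0],
    [0,0,0],
    [0,0,0],
  ],
  fingers=[-1,-1,-1,-1,-1,-1,-1],
)

```text
clock: 16.35
tcp_pos: [510.6, 38.4, 66.0]
tool_rot: [3.141, -0.001, 0.121]
contact_force: [-0.9, 0.2, -0.2]
grip_width: 85.6
grip_force: 0.0
```

step_arm(
  dp=[
    [0,0,0],
    [0,0,0],
    [0,0,0],
    [0,0,0],
    [0,0,0],
    [0,0,0],
    [0,0,0],
  ],
  delta_rot=[
    [0,0,0],
    [0,0,0],
    [0,0,0],
    [0,0,0],
    [0,0,0],
    [0,0,0],
    [0,0,0],
  ],
  fingers=[0,0.35,0.35,0.45,0.55,1,1],
  squeeze=20,
)

```text
clock: 17.23
tcp_pos: [510.1, 38.2, 65.4]
tool_rot: [3.141, 0.0, 0.121]
contact_force: [-0.5, -0.2, 2.1]
grip_width: 19.4
grip_force: 19.6
```

step_arm(
  dp=[
    [-0.3,2,0],
    [-0.5,4,0],
    [-0.8,7,0],
    [-1.2,10,0],
    [-1.4,12,0],
    [-1.5,12,0],
    [-1.5,12,0],
    [-1.5,12,0],
    [-1.4,12,0],
    [-1.2,10,0],
    [-0.9,7,0],
    [-0.6,5,0],
  ],
  delta_rot=[
    [0,0,0],
    [0,0,0],
    [0,0,0],
    [0,0,0],
    [0,0,0],
    [0,0,0],
    [0,0,0],
    [0,0,0],
    [0,0,0],
    [0,0,0],
    [0,0,0],
    [0,0,0],
  ],
  fingers=[1,1,1,1,1,1,1,1,1,1,1,1],
)

```text
clock: 18.73
tcp_pos: [497.0, 144.2, 65.4]
tool_rot: [-3.142, 0.0, 0.122]
contact_force: [-1.6, -2.9, 6.3]
grip_width: 18.7
grip_force: 20.0
```

step_arm(
  dp=[
    [-0.4,3,0],
    [-0.5,4,0],
    [-0.5,4,0],
    [-0.5,4,0],
    [-0.4,3,0],
    [-0.2,2,0],
    [0,0,0],
  ],
  delta_rot=[
    [0,0,0],
    [0,0,0],
    [0,0,0],
    [0,0,0],
    [0,0,0],
    [0,0,0],
    [0,0,0],
  ],
  fingers=[1,1,1,1,1,1,1],
)

```text
clock: 19.6
tcp_pos: [494.5, 164.3, 65.4]
tool_rot: [-3.141, 0.0, 0.122]
contact_force: [-2.1, -0.4, 5.8]
grip_width: 19.3
grip_force: 19.9
```

step_arm(
  dp=[
    [-0.1,1,0],
    [-0.1,1,0],
    [-0.1,1,0],
    [-0.1,1,0],
    [0,0,0],
  ],
  delta_rot=[
    [0,0,0],
    [0,0,0],
    [0,0,0],
    [0,0,0],
    [0,0,0],
  ],
  fingers=[1,1,1,1,1],
)

```text
clock: 20.23
tcp_pos: [494.0, 168.0, 65.4]
tool_rot: [-3.141, 0.0, 0.122]
contact_force: [-1.3, -1.6, 5.1]
grip_width: 19.6
grip_force: 20.0
```

step_arm(
  dp=[
    [-0.1,1,0],
    [-0.1,1,0],
    [-0.1,1,0],
    [-0.1,1,0],
    [0,0,0],
  ],
  delta_rot=[
    [0,0,0],
    [0,0,0],
    [0,0,0],
    [0,0,0],
    [0,0,0],
  ],
  fingers=[1,1,1,1,1],
)

```text
clock: 20.85
tcp_pos: [493.5, 172.0, 65.4]
tool_rot: [-3.141, 0.001, 0.122]
contact_force: [-2.4, -1.7, 6.3]
grip_width: 19.4
grip_force: 20.0
```

step_arm(
  dp=[
    [-0.1,1,0],
    [-0.1,1,0],
    [0,0,0],
  ],
  delta_rot=[
    [0,0,0],
    [0,0,0],
    [0,0,0],
  ],
  fingers=[1,1,1],
)

```text
clock: 21.22
tcp_pos: [493.3, 174.0, 65.4]
tool_rot: [-3.141, 0.001, 0.122]
contact_force: [-2.0, -2.3, 5.2]
grip_width: 19.4
grip_force: 20.0
```

Not at the stop yet, since the force is still only friction. I'll continue in small steps.

step_arm(
  dp=[
    [-0.1,1,0],
    [-0.1,1,0],
    [0,0,0],
  ],
  delta_rot=[
    [0,0,0],
    [0,0,0],
    [0,0,0],
  ],
  fingers=[1,1,1],
)

```text
clock: 21.6
tcp_pos: [493.2, 174.3, 65.4]
tool_rot: [3.14, 0.001, 0.121]
contact_force: [-1.0, -4.8, 6.9]
grip_width: 19.5
grip_force: 20.2
```

step_arm(
  dp=[
    [-0.1,1,0],
    [-0.1,1,0],
    [0,0,0],
  ],
  delta_rot=[
    [0,0,0],
    [0,0,0],
    [0,0,0],
  ],
  fingers=[1,1,1],
)

```text
clock: 21.98
tcp_pos: [493.3, 174.4, 65.4]
tool_rot: [3.137, 0.002, 0.119]
contact_force: [-1.4, -8.2, 7.7]
grip_width: 19.5
grip_force: 20.7
```

The stop has been reached: y is stuck at 174.4 with the force rising, and I expected home at about 173. I'll relax the command, release and rise.

step_arm(
  dp=[
    [0.2,-2.4,0],
    [0,0,0],
    [0,0,0],
    [0,0,0],
    [0,0,0],
    [0,0,0],
    [0,0,25],
    [0,0,40],
    [0,0,50],
  ],
  delta_rot=[
    [0,0,0],
    [0,0,0],
    [0,0,0],
    [0,0,0],
    [0,0,0],
    [0,0,0],
    [0,0,0],
    [0,0,0],
    [0,0,0],
  ],
  fingers=[1,0.3,0,-0.3,-0.3,-0.3,-0.3,-0.3,-0.3],
)

```text
clock: 23.1
tcp_pos: [492.8, 174.6, 180.8]
tool_rot: [3.141, 0.002, 0.121]
contact_force: [1.0, 0.2, 0.3]
grip_width: 55.6
grip_force: 0.0
```

step_arm(
  dp=[
    [0,-40,0],
    [0,-50,0],
    [0,-50,0],
    [0,-50,0],
    [0,-40,0],
    [0,0,0],
    [0,0,0],
  ],
  delta_rot=[
    [0,0,0],
    [0,0,0],
    [0,0,0],
    [0,0,0],
    [0,0,0],
    [0,0,0],
    [0,0,0],
  ],
  fingers=[-0.3,-0.3,-0.3,-0.3,-0.3,-0.3,-0.3],
)

```text
clock: 23.98
tcp_pos: [493.6, -54.3, 180.3]
tool_rot: [-3.141, -0.0, 0.122]
contact_force: [0.6, 0.5, -0.0]
grip_width: 55.7
grip_force: 0.0
```

Run:
```python
from h import *
for cam in ("top","scene"):
    im,d=arm.read_camera(cam); c=arm.get_calibration(cam)
    cv2.imwrite(f"pics/{cam}9.png",im[:,:,::-1])
    P=cloud(cam,d,np.ones(d.shape,bool),c)
    Q=P[(np.hypot(P[:,0]-493,P[:,1]-174)<30)&(P[:,2]>60)&(P[:,2]<85)]
    if len(Q): print(cam,len(Q),((Q.min(0)+Q.max(0))/2).round(1),(Q.max(0)-Q.min(0)).round(1))
    for n in ("slug1_center","model","ingot_center","button_center"):
        for r in arm.regions_of(cam,n)[:2]:
            A=cloud(cam,d,r["region"],c)
            if len(A): print(n,round(r["confidence"],2),A.mean(0).round(0))
print(arm.get_obs()["contact_force"])
```

```text
top 59 [491.4 174.2  70.2] [18.3 18.8 19.8]
model 0.61 [ 509. -224.   16.]
button_center 0.5 [ 606. -298.   10.]
scene 52 [495.7 172.8  71. ] [20.1 19.4 20.9]
model 0.68 [ 519. -228.   17.]
model 0.64 [ 614. -301.   11.]
ingot_center 0.4 [ 455. -135.   11.]
button_center 0.54 [ 615. -299.   10.]
[-0.10471694 -0.23500766  0.25601685]
```

View pics/scene9.png

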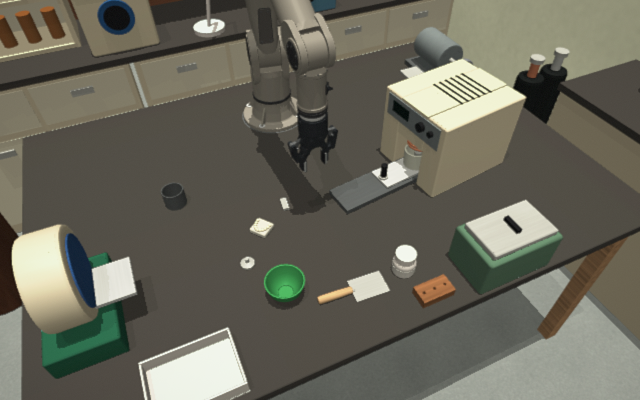

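The carriage is in the bay with the knob at (384,171). Both cameras show it has travelled about 137 mm, as predicted for home. The other things are where they were and the arm is clear.

```bash
python3 -c "
from rig import arm
print(arm.hand_in())"
```

```text
the job is handed in; nothing more can be done
None
```

The job is handed in: both slugs went into the crucible, the second standing on the first below the rim when last seen. The carriage was slid gently to its stop, and nothing else appears to have moved.

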